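# Latch the valet box with its spring bail

### The arm

A 6-joint arm with a two-finger parallel gripper is mounted at the origin on the work surface. World frame = base frame: x ahead of the robot, y to its left, z up, the work surface at z = 0. Lengths are in m, angles in rad, forces in N, time in s.
With the tool pointing down it reaches from about 0.3 to 0.875 m from the base axis. Payload 6.4 kg.
Tool frame: the origin (TCP) lies between the finger pads; the fingertips stand ctrl.tip_extent ahead of it and the grasp point (between the pads) is the TCP (ctrl.tip_extent is the distance from the TCP to the fingertips, in m); z points along the fingers, y is the line along which they close (so a half turn about z gives the same grasp; the last joint's range is limited). The gripper opens to 85 mm and grips with 20 to 120 N. Pads are 22 mm wide; open, the fingers measure 114 mm over their backs; the gripper's body (76 mm by 85 mm) begins 54 mm behind the grasp point. The pads swing forward as they close: fully open they stand 13 mm farther back than shut.
Start: joints at [-1.309, 0.181, 1.607, -0, 1.354, -0.206], TCP at [0.259, -0.513, 0.25] pointing down, gripper open.
Joint ranges: [-2.99, 2.99], [-0.89, 2.07], [0.3, 2.58], [-1.14, 4.28], [0, 2.63], [-3.12, 3.12]. Speed limits (rad/s): [2.57, 2.57, 3.01, 3.14, 3.14, 3.14].

### API

Orientations are given as a unit quaternion [w, x, y, z].
In Python, from bench import ctrl gives the robot as it stands.
- The arm moves only by the tool send_rows, never from a script. Its arguments are lists of equal length, an entry for each row: "dr": the turn, a rotation vector about the tool's x, y, z in units of 6 degrees (1.0 is 6 degrees), a list of three; "xyz": the shift along the tool's x, y, z in cm, a list of three; "jaw": the opening in per cent of the stroke, from 0 (shut) to 100 (fully open). In form: {"dr": [[wx, wy, wz], ...], "xyz": [[dx, dy, dz], ...], "jaw": [jaw, ...]}. A call has exactly 8 rows; each row is the pose to reach, as a shift and turn from the pose commanded when the call began, along the tool's axes at that moment; what a row does not reach only later rows make up. A row lasts 1/8 s, in which the tool goes at most 62.5 mm and 10.7 degrees, less where a joint would pass 70% of its speed; a pose out of reach is approached as far as the arm can. A call with a gripper value outside its range is refused whole. The fingers move at their own pace and stop on an object; the grip force is fixed at half the most. Time passes only in rows, so rows that repeat a pose let the fingers close, or fill a call up. It gives the time, the measured TCP pose, the force, the opening and the grip force at its end, in the units of the state.
- ctrl.get_obs(): the state, without advancing time (a new reading comes with each control period).
- ctrl.camera(name): name is "side" or "top" or "wrist"; returns the picture (420x560x3 uint8, red, green, blue); there is no depth.
- ctrl.calibration(name): a dict with "camera_matrix" (3x3 intrinsics, pixels), "D" ([k1, k2, p1, p2, k3] as OpenCV has them; the pictures are not rectified), "world_from_camera" (4x4, takes a point from camera to world coordinates). Camera axes: x right, y up, looking along -z (the intrinsics and any distortion apply to the point x, -y, -z); pixel columns grow to the right and rows downward; lengths in m; the calibration is good to about 2 mm. A picture is of the moment at which its call begins: read the wrist's pose just before it. calibration takes no time and is no camera call; for the wrist camera it gives the pose at the moment of the call.
- ctrl.hand_in(): hands the job in; it is judged then, once.
The state is a dict: "time_s": time; "q": joint angles; "dq": joint speeds; "joint_efforts": joint torques, N m; "eef_pos": TCP position; "eef_rot": TCP orientation; "wrist_force": force on the tool from outside, world axes, zero at the start; "torque": the same for the moment, N m; "opening": opening from 0.0 (shut) to 1.0 (fully open); "grasp_force": force on a finger pad.
Only numpy, scipy, OpenCV 4.12 (cv2) and the standard library are available. Lean on these libraries where they do the work, as an engineer would, in place of code of your own. Each camera call takes 0.05 s, during which the arm holds its last target. There are 200 camera calls.

### The job

Fasten the walnut valet box: raise the steel wire bail that lies flat in front of it until it stands upright, draw it up against its springs over the nose of the hook on the lid's front, and ease it down, still in hand, until its crossbar bears in the hook; then let go so that it stays hooked under spring tension. Feel for the hook, whose height is not exactly known: do not overstretch the springs, do not let the bail snap down and do not force it against the hook. Leave the other things on the shelf where they are.

Things in the scene. Friction and masses are not known exactly. Their poses are not given: they have to be found in the camera images.
- valet_box: walnut box, 160 wide (y) x 110 deep x 98 high with its shut lid, fixed to the shelf. Origin on the shelf under the bail's hinge axis; z up, y along the hinge axis, +x from the bail towards the box: front face at x=+18 mm, back at +128. An 8 mm plinth (y +-85) reaches forward to x=-64, with two rubber bumpers under the crossbar.
- bail_hinge (a point): middle of the bail's hinge axis, 30 mm above the shelf, on the box's origin; the axis runs along the box's y
- bail (a joint): swing of the bail (rad): 0 lying flat, pointing along the box's -x with everything 30 mm above the shelf; grows as it rises; pi/2 upright above the hinge; it falls back when let go unhooked. At angle a and stretch s a bail point r from the hinge (at zero stretch) is at box x=-(r+s)cos a, z=30 mm+(r+s)sin a
- bail_stretch (a joint): how far the wire frame is drawn out of its spring sleeves, away from the hinge (m): 0 at rest, needs about 350 N/m plus 0.7 N; sprung back when let go. The springs are spoiled beyond 0.030. Let go freely from a big stretch it snaps; slower than 0.2 m/s is safe
- draw_bar: steel wire frame of the bail, 56 wide. Origin: middle of its crossbar, a 6 mm round bar along the box's y (ends at y +-25), r = 50 mm from the hinge. A 6 mm stem in the middle leads on outward to the pull knob. Its x axis points from the knob to the hinge
- pull_knob (a point): centre of the pull knob at the bail's outer end, 36 mm beyond the crossbar (r = 86 mm): a steel barrel, 14 mm diameter, 16 mm long along the box's y, flat ends; pinch it across its ends from above. It may turn between the fingers as the bail swings
- hook_mark (a point): nominal place of the seated crossbar's centre, on the box: 88 mm above the shelf, right above the hinge (box x=0). The steel hook on the lid's front is an upturned J, 12 wide (y), set by a screw: the real seat lies up to 5 mm above or below this mark, unmeasured. Seated, the bar rests on the J's arm (top 3 mm below its centre). More than 15 N from the bail bends the hook
- nose_mark (a point): nominal top of the hook's nose, the J's upturned front tip, on the box: box x=-8.5 mm, 95 mm above the shelf, rounded, 5 mm thick (box x -6 to -11); the real one is as much higher or lower as the seat. To pass over it the crossbar's centre must be at least 10 mm above the real seat. Behind the gap a back stop at box x=+6 leaves the seated bar 3 mm play to either side
- dispenser: clear acrylic push dispenser of white collar stays, 64 x 44 x 100, a bystander to leave alone; origin: centre of its underside
- glass_cube: glass jewelry cube, 60 mm, a bystander to leave alone; origin: centre of its underside
- cologne: amber glass jar of cologne with black cap, 52 diameter, 85 high, a bystander to leave alone; origin: centre of its underside
- spring_clamp: blue plastic spring clamp lying on its side, 105 x 45 x 22, a bystander to leave alone; origin: centre of its underside
- cufflink_a: steel cufflink standing on its face, 18 diameter, 22 high, a bystander to leave alone; origin: centre of its underside
- cufflink_b: steel cufflink like the other, a bystander to leave alone; origin: centre of its underside
- clothes_brush: wooden clothes brush, 150 x 40 x 30, a bystander to leave alone; origin: centre of its underside

How it is judged:
On the way, in this order (a step that is already met when the one before it is completed fails the run):
1. the bail is raised upright (value of joint bail above 1.15 rad), for 0.1 s.
2. the crossbar bears in the hook, behind its nose, while the bail is still held (value of joint bail above 1.49 rad and value of joint bail_stretch above 0.002 m and contact force between draw_bar and valet_box above 0.6 N and contact force between the fingers and draw_bar above 0.5 N), for 0.2 s.
At the end, for the whole second after the job is handed in: the bail is let go and stands still and upright (swing over 1.49 rad), its crossbar behind the nose and bearing on the hook with over 0.6 N, its springs still drawn out by more than 2 mm (value of joint bail above 1.49 rad and value of joint bail_stretch above 0.002 m and contact force between draw_bar and valet_box above 0.6 N and not (velocity of joint bail_stretch above 0.01 m/s) and not (velocity of joint bail_stretch below -0.01 m/s) and not (velocity of joint bail above 0.05 rad/s) and not (velocity of joint bail below -0.05 rad/s)); the robot touches nothing.
It fails at once if the bail is forced against the hook with over 15 N (contact force between draw_bar and valet_box above 15 N).
It fails at once if the springs are overstretched, beyond 30 mm (value of joint bail_stretch above 0.03 m).
It fails at once if the bail snaps back faster than 0.2 m/s (velocity of joint bail_stretch below -0.2 m/s).
It fails at once if a bystander is moved by more than 20 mm (distance of any of dispenser, glass_cube, cologne, spring_clamp, cufflink_a, cufflink_b, clothes_brush from where it was at the start of the episode above 0.02 m).
It also fails if it takes over 67 s, if anything falls off the work surface, if the arm or the gripper's body presses on something with over 40 N, if the wrist force passes 120 N, or if a joint passes its speed limit or range.

## Working session

There is one attempt and no reset: what is moved stays moved. The work goes in short steps, Python scripts to look and compute and a tool call to move; the robot and the scene stay as the last step left them, time stands still between calls to the robot, and variables do not carry over. Pictures are saved under pics/ and viewed, at most 10 in all, crops included, and the job is handed in when it is done.

Besides the shell and the picture viewer there is one more tool, called by a JSON object that holds its "op" and its "data", one argument or row to a line. send_rows: Moves the arm, as the interface text tells. Its arguments: {"type":"object","properties":{"dr":{"type":"array","items":{"type":"array","items":{"type":"number"}}},"xyz":{"type":"array","items":{"type":"array","items":{"type":"number"}}},"jaw":{"type":"array","items":{"type":"number"}}},"required":["dr","xyz","jaw"]}

```bash
mkdir -p pics; ls; python3 - <<'E'
from bench import ctrl
import cv2,numpy as np
o=ctrl.get_obs(); print(o['time_s'],o['eef_pos'],o['eef_rot'],o['opening'],ctrl.tip_extent)
for n in ['top','side']:
    cv2.imwrite(f'pics/{n}0.png',ctrl.camera(n)[:,:,::-1])
    c=ctrl.calibration(n); print(n,np.round(c['camera_matrix'],1).tolist(),np.round(c['D'],3),np.round(c['world_from_camera'],3).tolist())
E
```

```text
pics
0.0 [ 0.25914998 -0.51270967  0.24938998] [-8.74899636e-04  9.72774078e-01  2.31753807e-01 -9.13836930e-06] 1.0004753057004263 0.019
top [[440.7, 0.0, 280.1], [0.0, 440.7, 213.4], [0.0, 0.0, 1.0]] [0.026 0.    0.    0.    0.   ] [[0.001, 0.983, -0.181, 0.371], [-1.0, 0.002, 0.004, 0.034], [0.004, 0.181, 0.983, 1.05], [0.0, 0.0, 0.0, 1.0]]
side [[386.3, 0.0, 277.4], [0.0, 386.3, 212.2], [0.0, 0.0, 1.0]] [0.034 0.    0.    0.    0.   ] [[-0.978, 0.15, -0.143, 0.458], [-0.206, -0.641, 0.739, 0.594], [0.02, 0.753, 0.658, 0.589], [0.0, 0.0, 0.0, 1.0]]
```

View pics/top0.png

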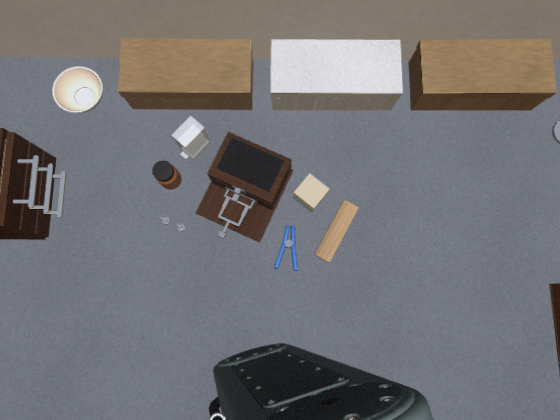

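View pics/side0.png

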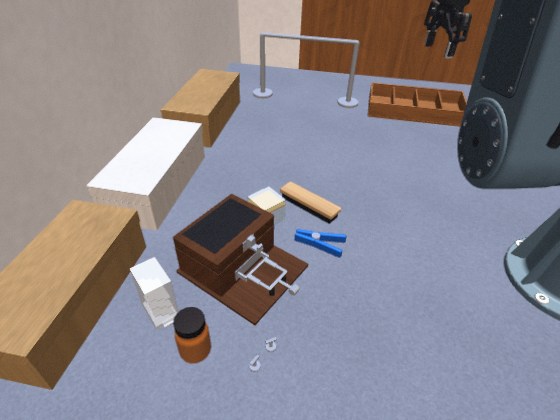

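The top view shows the valet box lid centred near (254,168), the plinth's front corners near (197,212) and (262,241), and the knob near (223,233). The side view puts the knob near (294,288) and the hook near (250,243). I'll enlarge both views to measure.

```bash
cat > h.py <<'E'
from bench import ctrl
import cv2,numpy as np
from scipy.spatial.transform import Rotation as R
def ray(n,uv,c=None):
    c=c or ctrl.calibration(n); T=np.array(c['world_from_camera'])
    p=cv2.undistortPoints(np.array([[uv]],float),np.array(c['camera_matrix']),np.array(c['D']))[0,0]
    return T[:3,3],T[:3,:3]@np.array([p[0],-p[1],-1])
def onz(n,uv,z,c=None):
    o,d=ray(n,uv,c); return o+d*(z-o[2])/d[2]
def tri(r):
    A=sum(np.eye(3)-np.outer(d,d)/(d@d) for o,d in r); b=sum((np.eye(3)-np.outer(d,d)/(d@d))@o for o,d in r)
    return np.linalg.solve(A,b)
E
python3 - <<'E'
import cv2,numpy as np
a=cv2.imread('pics/top0.png')[125:250,185:305]; b=cv2.imread('pics/side0.png')[185:325,170:320]
f=lambda i:cv2.resize(i,None,fx=f0,fy=f0,interpolation=cv2.INTER_CUBIC)
f0=4;A=f(a);B=cv2.resize(b,(int(150*500/140*0.74),int(500*0.74)))
B=cv2.resize(b,None,fx=2,fy=2,interpolation=cv2.INTER_CUBIC)
out=np.zeros((500,780,3),np.uint8); out[:,:480]=A; out[:280,480:780]=B
cv2.imwrite('pics/crop.png',out)
E
```

```text
(no output)
```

View pics/crop.png

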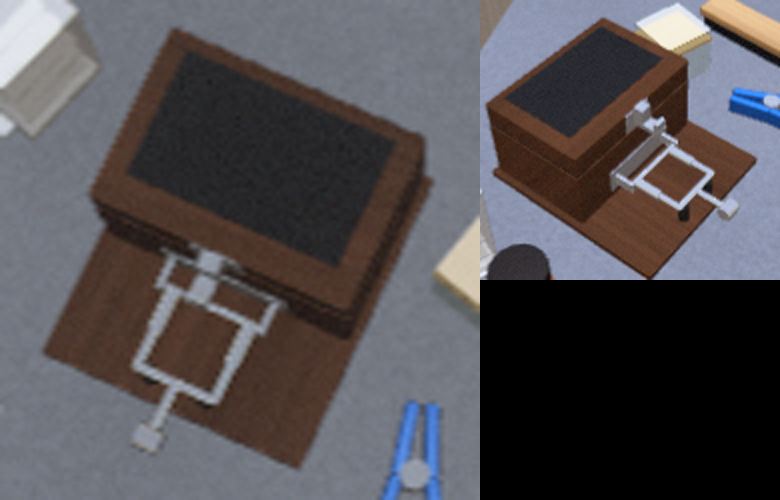

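The crop shows the lid corners at (175,28), (425,138), (345,308) and (93,195), the plinth front corners at (44,352) and (299,468), and the knob at (148,437). In the side inset the knob is at (728,209).

```bash
python3 - <<'E'
from h import *
np.set_printoptions(precision=4,suppress=True)
t=lambda x,y:(185+(x+.5)/4-.5,125+(y+.5)/4-.5)
s=lambda x,y:(170+(x-480+.5)/2-.5,185+(y+.5)/2-.5)
L=[onz('top',t(*p),.098) for p in [(175,28),(425,138),(345,308),(93,195)]]
P=[onz('top',t(*p),.008) for p in [(44,352),(299,468)]]
for p in L+P: print(p)
print('sizes',[np.linalg.norm(L[i]-L[i-1]) for i in range(4)],np.linalg.norm(P[0]-P[1]))
k=onz('top',t(148,437),.037); kt=tri([ray('top',t(148,437)),ray('side',s(728,209))]);print('knob',k,kt, onz('side',s(728,209),.035))
vy=[L[0]-L[1],L[3]-L[2],P[0]-P[1]]; yaw=[np.arctan2(v[1],v[0])-np.pi/2 for v in vy]
vx=[L[0]-L[3],L[1]-L[2]]; print('yaw',np.degrees(yaw),[np.degrees(np.arctan2(v[1],v[0])) for v in vx])
a=np.mean(yaw); X=np.array([np.cos(a),np.sin(a),0]);Y=np.array([-np.sin(a),np.cos(a),0])
lid=np.mean(L,0); pf=np.mean(P,0)
print('origin from lid',lid-X*.073,'plinth',pf+X*.064,'knob',kt+X*.086)
for n,p in {'cb':(0,0)}.items(): pass
# bystanders
for n,u,z in [('clampTop',(289,228),.02),('cube',(312,180),.06),('cuffb',(181,227),.02),('cuffa',(165,219),.02),('cologne',(163,172),.085),('disp',(190,130),.1)]:
    q=onz('top',u,z)-(pf+X*.064); print(n,'box xy',q@X,q@Y)
print(R.from_quat(np.roll(ctrl.get_obs()['eef_rot'],-1)).as_matrix())
E
```

```text
[0.7349 0.1476 0.098 ]
[0.6704 0.006  0.098 ]
[0.5728 0.0504 0.098 ]
[0.6369 0.1912 0.098 ]
[0.5645 0.2325 0.008 ]
[0.4947 0.0789 0.008 ]
sizes [np.float64(0.10726822592761776), np.float64(0.155639333463851), np.float64(0.10724961143270846), np.float64(0.15463519165421002)] 0.16870207761732292
knob [0.5092 0.1651 0.037 ] [0.5086 0.1658 0.032 ] [0.5071 0.1684 0.035 ]
yaw [-24.4958 -24.4906 -24.4404] [np.float64(-23.96008156341741), np.float64(-24.496437715053528)]
origin from lid [0.5873 0.129  0.098 ] plinth [0.5879 0.1292 0.008 ] knob [0.5869 0.1302 0.032 ]
clampTop box xy -0.006680102276624295 -0.13536083446282068
cube box xy 0.11195970412218675 -0.1391577410368056
cuffb box xy -0.11027706807724577 0.09720951554478774
cuffa box xy -0.10885476671570288 0.1401301818399515
cologne box xy -0.0179598791323745 0.173455155595895
disp box xy 0.09279494102498186 0.1576240060279253
[[ 0.8926  0.4509 -0.0004]
 [ 0.4509 -0.8926  0.0015]
 [ 0.0003 -0.0015 -1.    ]]
```

Plinth, lid and knob agree: yaw is −24.4°, the origin is about (0.5875, 0.129) and the knob about (0.509, 0.165). I'll start the approach with tool y along box y and tool x along −box x.

{"op": "send_rows", "data": {
  "dr": [
    [0,0,-1],
    [0,0,-2.4],
    [0,0,-3.8],
    [0,0,-5.2],
    [0,0,-6.6],
    [0,0,-8],
    [0,0,-9.4],
    [0,0,-10.7]
  ],
  "xyz": [
    [2,-1.7,0.2],
    [5.5,-4.8,0.6],
    [9.5,-8.2,1],
    [13.5,-11.7,1.5],
    [17.5,-15.2,2],
    [21.5,-18.7,2.4],
    [25,-21.7,2.8],
    [28,-24.3,3]
  ],
  "jaw": [60,60,60,60,60,60,60,60]
}}

```text
time_s: 1.1
eef_pos: [0.3997, -0.1681, 0.2198]
eef_rot: [-0.0, 0.699, 0.715, 0.0]
wrist_force: [0.7, -0.3, -0.4]
opening: 0.603
grasp_force: 0.0
```

```bash
cat >> h.py <<'E'
np.set_printoptions(precision=4,suppress=True)
YAW=np.radians(-24.45); BX=np.array([np.cos(YAW),np.sin(YAW),0]); BY=np.array([-np.sin(YAW),np.cos(YAW),0]); O=np.array([.5875,.1295,0])
RT=R.from_matrix(np.array([-BX,BY,[0,0,-1]]).T)
def state():
    o=ctrl.get_obs(); q=R.from_quat(np.roll(o['eef_rot'],-1)); p=np.array(o['eef_pos']); d=p-O
    f=np.array(o['wrist_force'])
    print('t',round(o['time_s'],2),'p',p,'box',d@BX,d@BY,d[2],'F box',f@BX,f@BY,f[2],'open',round(o['opening'],3),'g',round(o['grasp_force'],1))
    return p,q
def go(target):
    p,q=state(); print('xyz cm',q.inv().apply(np.array(target)-p)*100,'dr',np.degrees((q.inv()*RT).as_rotvec())/6)
E
python3 -c "
from h import *
go(O-BX*.086+np.array([0,0,.15]))"
```

```text
t 1.1 p [ 0.3997 -0.1681  0.2198] box -0.047740278803700645 -0.3486648477511758 0.21981876085209218 F box 0.7108894220302966 0.02207378430082615 -0.40175662865623396 open 0.603 g 0.0
xyz cm [33.0628 11.7039  6.9945] dr [ -0.0011  -0.0072 -10.7086]
```

{"op": "send_rows", "data": {
  "dr": [
    [0,0,-1],
    [0,0,-2.4],
    [0,0,-3.8],
    [0,0,-5.2],
    [0,0,-6.6],
    [0,0,-8],
    [0,0,-9.4],
    [0,0,-10.7]
  ],
  "xyz": [
    [3,1,0.2],
    [7.5,2.6,0.8],
    [12.5,4.4,1.8],
    [17.5,6.2,3],
    [22.5,8,4.2],
    [27,9.6,5.4],
    [30.6,10.8,6.4],
    [33,11.7,7]
  ],
  "jaw": [60,60,60,60,60,60,60,60]
}}

```text
time_s: 2.1
eef_pos: [0.5104, 0.1637, 0.1492]
eef_rot: [-0.001, 0.212, 0.977, -0.0]
wrist_force: [-0.2, -0.2, -0.6]
opening: 0.597
grasp_force: 0.0
```

```bash
python3 -c "
from h import *
go(O-BX*.086+np.array([0,0,.15]))
c=ctrl.calibration('wrist'); im=ctrl.camera('wrist'); cv2.imwrite('pics/w1.png',im[:,:,::-1])
import pickle; pickle.dump(c,open('w1.pkl','wb'))
"
```

```text
t 2.1 p [0.5104 0.1637 0.1492] box -0.08435947627623658 -0.0007799569854365946 0.14915657251416276 F box -0.11274730996855617 -0.2931540190727161 -0.58123131114368 open 0.597 g 0.0
xyz cm [ 0.1642  0.078  -0.0842] dr [-0.0069 -0.0144  0.001 ]
```

View pics/w1.png

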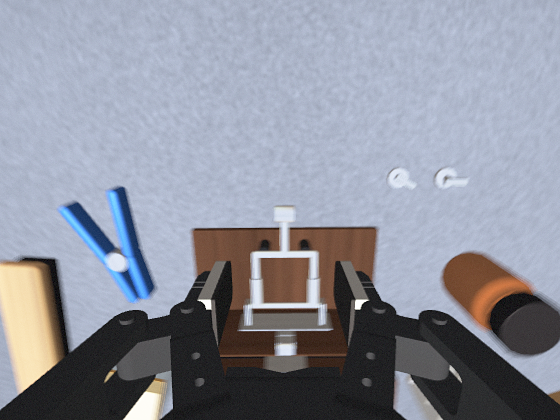

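The wrist view shows the knob at about (284.5,213.5), the crossbar near row 255 between columns 252 and 318, and the plinth front corners at (193,229) and (377,228).

```bash
python3 - <<'E'
from h import *
import pickle
c=pickle.load(open('w1.pkl','rb'))
im=cv2.imread('pics/w1.png').astype(int)
g=im[195:230,262:308].min(2); m=(g>210).astype(np.uint8)
n,l,st,ce=cv2.connectedComponentsWithStats(m); print([(s.tolist(),k+[262,195]) for s,k in zip(st,ce) if s[4]>40])
for nme,uv,z in [('knobTop',(284.5,213.5),.034),('cb',(285,255),.032),('cbL',(252,255),.032),('cbR',(318,255),.032),('plL',(193,229),.008),('plR',(377,228),.008)]:
    p=onz('wrist',uv,z,c)-O; print(nme,p@BX,p@BY)
E
```

```text
[([0, 0, 46, 35, 1354], array([284.5724, 211.3006])), ([13, 13, 18, 22, 256], array([284.1172, 215.6992]))]
knobTop -0.0860373936486247 -0.0001794794919608306
cb -0.04869107957007969 0.0003440729000722676
cbL -0.0486645767026452 -0.027613805482926256
cbR -0.048722494700007175 0.02829629331397985
plL -0.06338545880565809 -0.08297490919889745
plR -0.06450573904333345 0.08375279664547591
```

{"op": "send_rows", "data": {
  "dr": [
    [0,0,0],
    [0,0,0],
    [0,0,0],
    [0,0,0],
    [0,0,0],
    [0,0,0],
    [0,0,0],
    [0,0,0]
  ],
  "xyz": [
    [0,0,1.5],
    [0,0,4],
    [0,0,6.5],
    [0,0,8.5],
    [0,0,10],
    [0,0,11],
    [0,0,11],
    [0,0,11]
  ],
  "jaw": [50,50,50,50,50,50,50,50]
}}

```text
time_s: 3.15
eef_pos: [0.5114, 0.1619, 0.0409]
eef_rot: [0.001, 0.215, 0.977, 0.0]
wrist_force: [-0.9, 0.1, 0.5]
opening: 0.498
grasp_force: 0.0
```

```bash
python3 -c "
from h import *
go(O-BX*.086+np.array([0,0,.03]))"
```

```text
t 3.15 p [0.5114 0.1619 0.0409] box -0.08269127339034146 -0.0019944261038494 0.04088190691237392 F box -0.8615292793360546 -0.2693424753839913 0.5010434179506744 open 0.498 g 0.0
xyz cm [0.3332 0.1968 1.088 ] dr [ 0.0051  0.0094 -0.0602]
```

{"op": "send_rows", "data": {
  "dr": [
    [0,0,0],
    [0,0,0],
    [0,0,0],
    [0,0,0],
    [0,0,0],
    [0,0,0],
    [0,0,0],
    [0,0,0]
  ],
  "xyz": [
    [0.1,0.1,0.3],
    [0.2,0.15,0.6],
    [0.2,0.15,0.9],
    [0.2,0.15,1],
    [0.2,0.15,1],
    [0.2,0.15,1],
    [0.2,0.15,1],
    [0.2,0.15,1]
  ],
  "jaw": [50,50,50,50,50,50,50,50]
}}

```text
time_s: 4.15
eef_pos: [0.5097, 0.1641, 0.0304]
eef_rot: [0.0, 0.215, 0.977, 0.0]
wrist_force: [0.5, -0.7, 0.4]
opening: 0.505
grasp_force: 0.0
```

```bash
python3 -c "
from h import *
go(O-BX*.086+np.array([0,0,.03]))
c=ctrl.calibration('wrist'); im=ctrl.camera('wrist'); cv2.imwrite('pics/w2.png',im[:,:,::-1])
state()
T=np.array(c['world_from_camera']);print(T)
"
```

```text
t 4.15 p [0.5097 0.1641 0.0304] box -0.08512101498415398 -0.0006700692379993182 0.030370611766538068 F box 0.7438327293464225 -0.42797701734693233 0.43423624307859504 open 0.505 g 0.0
xyz cm [0.0883 0.0665 0.0371] dr [ 0.0007  0.0014 -0.0577]
t 4.2 p [0.5097 0.1641 0.0303] box -0.08515142064275355 -0.0007110814006319703 0.03032750084120912 F box -0.18112647899488235 -0.5145965289436597 0.8867887043253955 open 0.499 g 0.0
[[ 0.4189 -0.8671 -0.2697  0.4418]
 [ 0.908   0.4     0.1244  0.1946]
 [ 0.     -0.297   0.9549  0.1543]
 [ 0.      0.      0.      1.    ]]
```

View pics/w2.png

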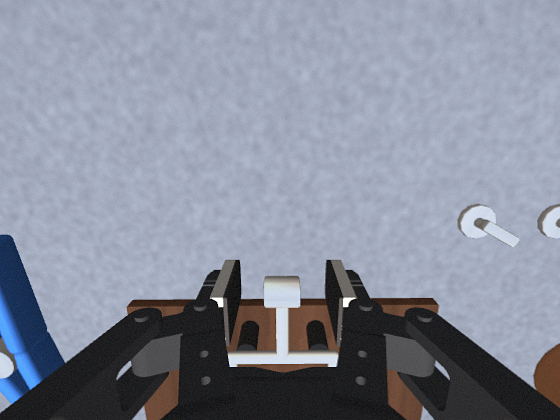

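The knob at (282,292) is centred between the pads, whose inner edges are at columns 238 and 327. I'll close on it.

{"op": "send_rows", "data": {
  "dr": [
    [0,0,0],
    [0,0,0],
    [0,0,0],
    [0,0,0],
    [0,0,0],
    [0,0,0],
    [0,0,0],
    [0,0,0]
  ],
  "xyz": [
    [0.1,0,0],
    [0.1,0,0],
    [0.1,0,0],
    [0.1,0,0],
    [0.1,0,0],
    [0.1,0,0],
    [0.1,0,0],
    [0.1,0,0]
  ],
  "jaw": [40,30,24,20,10,5,5,5]
}}

```text
time_s: 5.2
eef_pos: [0.5087, 0.1645, 0.0303]
eef_rot: [-0.0, 0.215, 0.977, -0.0]
wrist_force: [-1.0, -0.7, 0.7]
opening: 0.167
grasp_force: 58.4
```

```bash
cat >> h.py <<'E'
def avg(n=6):
    P=[];F=[]
    for i in range(n):
        if i: ctrl.camera('side')
        o=ctrl.get_obs(); P.append(o['eef_pos']);F.append(o['wrist_force'])
    d=np.mean(P,0)-O; f=np.mean(F,0); f2=np.std(F,0)
    print('t',round(o['time_s'],2),'box mm',np.array([d@BX,d@BY,d[2]])*1000,'F box',np.array([f@BX,f@BY,f[2]]),'sd',f2,'open',round(o['opening'],3),'g',round(o['grasp_force'],1))
    return np.array([d@BX,d@BY,d[2]])
E
python3 -c "
from h import *
avg()"
```

```text
t 5.45 box mm [-86.2006  -0.7695  30.2904] F box [ 0.0449 -1.2955  1.3902] sd [0.399  0.5523 0.5564] open 0.171 g 58.4
```

{"op": "send_rows", "data": {
  "dr": [
    [0,0,0],
    [0,0,0],
    [0,0,0],
    [0,0,0],
    [0,0,0],
    [0,0,0],
    [0,0,0],
    [0,0,0]
  ],
  "xyz": [
    [0.07,0,-0.76],
    [0.07,0,-1.53],
    [0,0,-2.3],
    [-0.14,0,-3.08],
    [-0.44,0,-3.8],
    [-0.81,0,-4.5],
    [-1.23,0,-5.16],
    [-1.71,0,-5.79]
  ],
  "jaw": [5,5,5,5,5,5,5,5]
}}

```text
time_s: 6.45
eef_pos: [0.5242, 0.1573, 0.0885]
eef_rot: [-0.0, 0.215, 0.977, -0.0]
wrist_force: [-1.8, -0.3, -5.2]
opening: 0.171
grasp_force: 58.5
```

```bash
cat >> h.py <<'E'
P0=np.array([-86.2,-.8,30.3])/1000
def pol(n=6):
    b=avg(n)-P0; x,z=b[0]-.086,b[2]; print('angle',np.arctan2(z,-x),np.degrees(np.arctan2(z,-x)),'s mm',(np.hypot(x,z)-.086)*1000)
E
python3 -c "
from h import *
pol()
cv2.imwrite('pics/s3.png',cv2.resize(ctrl.camera('side')[130:330,140:340],None,fx=2,fy=2)[:,:,::-1])"
```

```text
t 6.7 box mm [-68.6571  -0.7888  88.6143] F box [-0.8692 -1.1397 -4.9608] sd [0.521  0.4362 0.3828] open 0.168 g 58.6
angle 0.705559753018052 40.42559604222713 s mm 3.927325714971605
```

View pics/s3.png

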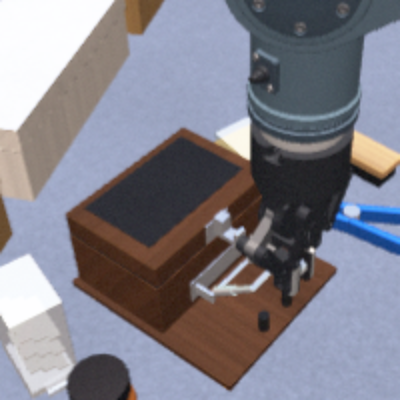

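{"op": "send_rows", "data": {
  "dr": [
    [0,0,0],
    [0,0,0],
    [0,0,0],
    [0,0,0],
    [0,0,0],
    [0,0,0],
    [0,0,0],
    [0,0,0]
  ],
  "xyz": [
    [-0.42,0,-0.47],
    [-0.87,0,-0.9],
    [-1.35,0,-1.31],
    [-1.86,0,-1.68],
    [-2.39,0,-2.01],
    [-2.95,0,-2.3],
    [-3.52,0,-2.56],
    [-3.67,0,-2.62]
  ],
  "jaw": [5,5,5,5,5,5,5,5]
}}

```text
time_s: 7.75
eef_pos: [0.5581, 0.1418, 0.1147]
eef_rot: [0.0, 0.215, 0.977, 0.0]
wrist_force: [-3.1, 1.5, -4.5]
opening: 0.172
grasp_force: 58.5
```

```bash
python3 -c "
from h import *
pol()
"
```

```text
t 8.0 box mm [-32.2118  -0.9675 114.469 ] F box [-3.3017 -0.576  -4.1739] sd [0.5605 0.5458 0.4098] open 0.166 g 58.6
angle 1.2073631166499292 69.17681092380224 s mm 4.05091738112022
```

{"op": "send_rows", "data": {
  "dr": [
    [0,0,0],
    [0,0,0],
    [0,0,0],
    [0,0,0],
    [0,0,0],
    [0,0,0],
    [0,0,0],
    [0,0,0]
  ],
  "xyz": [
    [0.09,0,-0.23],
    [0.18,0,-0.47],
    [0.27,0,-0.7],
    [0.36,0,-0.93],
    [0.45,0,-1.17],
    [0.54,0,-1.4],
    [0.63,0,-1.63],
    [0.68,0,-1.77]
  ],
  "jaw": [5,5,5,5,5,5,5,5]
}}

```text
time_s: 9.0
eef_pos: [0.5514, 0.1448, 0.132]
eef_rot: [-0.0, 0.215, 0.977, -0.0]
wrist_force: [-0.7, 0.3, -9.4]
opening: 0.168
grasp_force: 58.5
```

```bash
python3 -c "
from h import *
pol()
"
```

```text
t 9.25 box mm [-39.1825  -1.0496 132.046 ] F box [-0.1041 -0.0742 -9.8141] sd [0.344  0.7774 0.4322] open 0.174 g 58.5
angle 1.204912041703005 69.03637467407323 s mm 22.958139165787387
```

{"op": "send_rows", "data": {
  "dr": [
    [0,0,0],
    [0,0,0],
    [0,0,0],
    [0,0,0],
    [0,0,0],
    [0,0,0],
    [0,0,0],
    [0,0,0]
  ],
  "xyz": [
    [-0.2,0,-0.3],
    [-0.46,0,-0.43],
    [-1.02,0,-0.6],
    [-1.59,0,-0.73],
    [-2.16,0,-0.84],
    [-2.74,0,-0.92],
    [-3.32,0,-0.96],
    [-3.91,0,-0.98]
  ],
  "jaw": [5,5,5,5,5,5,5,5]
}}

```text
time_s: 10.25
eef_pos: [0.587, 0.1284, 0.1418]
eef_rot: [-0.0, 0.215, 0.977, 0.0]
wrist_force: [-3.2, 0.5, -9.1]
opening: 0.167
grasp_force: 58.5
```

```bash
python3 -c "
from h import *
pol()
cv2.imwrite('pics/s4.png',cv2.resize(ctrl.camera('side')[130:330,140:340],None,fx=2.5,fy=2.5)[:,:,::-1])
"
```

```text
t 10.5 box mm [  0.2128  -1.1986 141.877 ] F box [-3.2172  0.751  -9.223 ] sd [0.6262 0.7934 0.7923] open 0.17 g 58.5
angle 1.5744958741791115 90.21196845122418 s mm 25.57779246335827
```

View pics/s4.png

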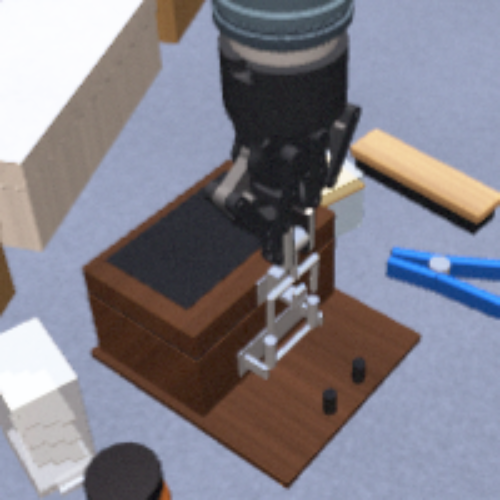

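The bail stands upright with its crossbar above the hook. I'll lower it to just above the highest possible seat.

{"op": "send_rows", "data": {
  "dr": [
    [0,0,0],
    [0,0,0],
    [0,0,0],
    [0,0,0],
    [0,0,0],
    [0,0,0],
    [0,0,0],
    [0,0,0]
  ],
  "xyz": [
    [0,0,0.15],
    [0,0,0.3],
    [0,0,0.45],
    [0,0,0.6],
    [0,0,0.75],
    [0,0,0.9],
    [0,0,1],
    [0,0,1.1]
  ],
  "jaw": [5,5,5,5,5,5,5,5]
}}

```text
time_s: 11.55
eef_pos: [0.587, 0.1284, 0.131]
eef_rot: [0.0, 0.215, 0.977, 0.0]
wrist_force: [-2.1, 1.8, -3.9]
opening: 0.171
grasp_force: 58.9
```

```bash
python3 -c "
from h import *
pol()
"
```

```text
t 11.8 box mm [  0.0002  -1.1534 130.9744] F box [-3.0912  0.643  -5.3267] sd [0.5304 0.3936 0.681 ] open 0.169 g 58.9
angle 1.5727845124015736 90.11391464415125 s mm 14.674598785106172
```

{"op": "send_rows", "data": {
  "dr": [
    [0,0,0],
    [0,0,0],
    [0,0,0],
    [0,0,0],
    [0,0,0],
    [0,0,0],
    [0,0,0],
    [0,0,0]
  ],
  "xyz": [
    [0,0,0.02],
    [0,0,0.04],
    [0,0,0.06],
    [0,0,0.08],
    [0,0,0.1],
    [0,0,0.12],
    [0,0,0.14],
    [0,0,0.15]
  ],
  "jaw": [5,5,5,5,5,5,5,5]
}}

```text
time_s: 12.8
eef_pos: [0.587, 0.1284, 0.1294]
eef_rot: [0.0, 0.215, 0.977, 0.0]
wrist_force: [-1.6, 2.9, -4.8]
opening: 0.171
grasp_force: 59.0
```

```bash
python3 -c "
from h import *
pol()
"
```

```text
t 13.05 box mm [ -0.0651  -1.1938 129.4159] F box [-3.3262  1.2983 -4.8373] sd [0.6352 0.3587 0.3138] open 0.17 g 59.0
angle 1.572157320524756 90.07797919666471 s mm 13.116037127893026
```

{"op": "send_rows", "data": {
  "dr": [
    [0,0,0],
    [0,0,0],
    [0,0,0],
    [0,0,0],
    [0,0,0],
    [0,0,0],
    [0,0,0],
    [0,0,0]
  ],
  "xyz": [
    [0,0,0.01],
    [0,0,0.02],
    [0,0,0.03],
    [0,0,0.04],
    [0,0,0.05],
    [0,0,0.06],
    [0,0,0.06],
    [0,0,0.06]
  ],
  "jaw": [5,5,5,5,5,5,5,5]
}}

```text
time_s: 14.05
eef_pos: [0.5869, 0.1284, 0.1288]
eef_rot: [0.0, 0.215, 0.977, 0.0]
wrist_force: [-2.4, 2.4, -4.9]
opening: 0.167
grasp_force: 59.0
```

```bash
python3 -c "
from h import *
pol(4)
"
```

```text
t 14.2 box mm [ -0.0747  -1.214  128.8001] F box [-2.8519  0.9632 -4.6392] sd [0.6939 0.3265 0.2294] open 0.167 g 59.0
angle 1.5720683278588843 90.07288029250265 s mm 12.500205633945313
```

{"op": "send_rows", "data": {
  "dr": [
    [0,0,0],
    [0,0,0],
    [0,0,0],
    [0,0,0],
    [0,0,0],
    [0,0,0],
    [0,0,0],
    [0,0,0]
  ],
  "xyz": [
    [0,0,0.01],
    [0,0,0.02],
    [0,0,0.03],
    [0,0,0.04],
    [0,0,0.05],
    [0,0,0.06],
    [0,0,0.06],
    [0,0,0.06]
  ],
  "jaw": [5,5,5,5,5,5,5,5]
}}

```text
time_s: 15.2
eef_pos: [0.5869, 0.1284, 0.1282]
eef_rot: [0.0, 0.215, 0.977, 0.0]
wrist_force: [-1.8, 2.6, -5.4]
opening: 0.169
grasp_force: 59.0
```

```bash
python3 -c "
from h import *
pol(4)
"
```

```text
t 15.35 box mm [ -0.0852  -1.2149 128.195 ] F box [-3.0862  1.2455 -4.8662] sd [0.4224 0.3281 0.3339] open 0.171 g 59.0
angle 1.5719695024807594 90.0672180154273 s mm 11.89508363028144
```

{"op": "send_rows", "data": {
  "dr": [
    [0,0,0],
    [0,0,0],
    [0,0,0],
    [0,0,0],
    [0,0,0],
    [0,0,0],
    [0,0,0],
    [0,0,0]
  ],
  "xyz": [
    [0,0,0.01],
    [0,0,0.02],
    [0,0,0.03],
    [0,0,0.04],
    [0,0,0.05],
    [0,0,0.06],
    [0,0,0.06],
    [0,0,0.06]
  ],
  "jaw": [5,5,5,5,5,5,5,5]
}}

```text
time_s: 16.35
eef_pos: [0.5869, 0.1284, 0.1276]
eef_rot: [-0.0, 0.215, 0.977, -0.0]
wrist_force: [-1.8, 1.8, -4.8]
opening: 0.171
grasp_force: 59.0
```

```bash
python3 -c "
from h import *
pol(4)
"
```

```text
t 16.5 box mm [ -0.0915  -1.2171 127.5871] F box [-3.0162  1.2516 -4.4935] sd [0.4249 0.4325 0.3022] open 0.171 g 59.0
angle 1.571911677770063 90.06390490355284 s mm 11.287197595433799
```

{"op": "send_rows", "data": {
  "dr": [
    [0,0,0],
    [0,0,0],
    [0,0,0],
    [0,0,0],
    [0,0,0],
    [0,0,0],
    [0,0,0],
    [0,0,0]
  ],
  "xyz": [
    [0,0,0.01],
    [0,0,0.02],
    [0,0,0.03],
    [0,0,0.04],
    [0,0,0.05],
    [0,0,0.06],
    [0,0,0.06],
    [0,0,0.06]
  ],
  "jaw": [5,5,5,5,5,5,5,5]
}}

```text
time_s: 17.5
eef_pos: [0.587, 0.1284, 0.1271]
eef_rot: [0.0, 0.215, 0.977, 0.0]
wrist_force: [-2.7, 2.6, -1.8]
opening: 0.171
grasp_force: 59.3
```

```bash
python3 -c "
from h import *
pol(4)
"
```

```text
t 17.65 box mm [ -0.0222  -1.1907 127.1537] F box [-3.7697  0.6718 -1.3864] sd [0.298  0.3489 0.2932] open 0.166 g 59.3
angle 1.5726323257492965 90.10519499127754 s mm 10.853819261878561
```

The bar touches the hook at about 10.9 mm stretch, since the vertical force dropped by about 3 N. I'll ease down another 0.2 mm and hold.

{"op": "send_rows", "data": {
  "dr": [
    [0,0,0],
    [0,0,0],
    [0,0,0],
    [0,0,0],
    [0,0,0],
    [0,0,0],
    [0,0,0],
    [0,0,0]
  ],
  "xyz": [
    [0,0,0.01],
    [0,0,0.02],
    [0,0,0.02],
    [0,0,0.02],
    [0,0,0.02],
    [0,0,0.02],
    [0,0,0.02],
    [0,0,0.02]
  ],
  "jaw": [5,5,5,5,5,5,5,5]
}}

```text
time_s: 18.65
eef_pos: [0.587, 0.1284, 0.127]
eef_rot: [0.0, 0.215, 0.977, 0.0]
wrist_force: [-4.1, 1.6, 2.5]
opening: 0.162
grasp_force: 59.9
```

```bash
python3 -c "
from h import *
pol(5)
cv2.imwrite('pics/s5.png',cv2.resize(ctrl.camera('side')[200:300,200:320],None,fx=5,fy=5)[:,:,::-1])
"
```

```text
t 18.85 box mm [  0.0356  -1.1581 126.9769] F box [-4.7211 -0.1192  3.3293] sd [0.5218 0.4027 0.5319] open 0.17 g 59.9
angle 1.57323315829034 90.13962016007346 s mm 10.677214462590664
```

View pics/s5.png

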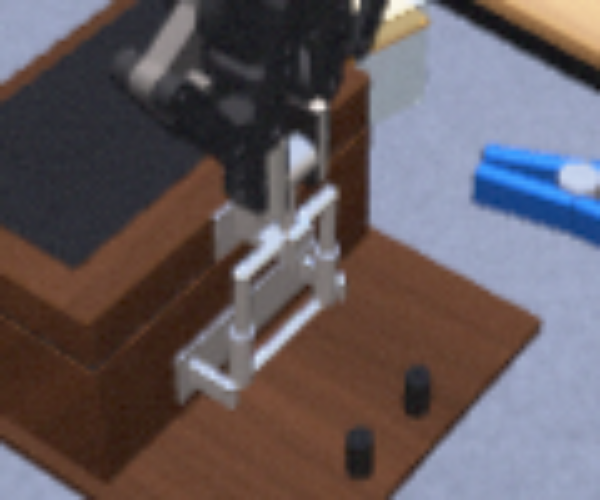

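The crossbar lies behind the nose and bears with about 7 N. I'll back off 0.1 mm and open the fingers.

{"op": "send_rows", "data": {
  "dr": [
    [0,0,0],
    [0,0,0],
    [0,0,0],
    [0,0,0],
    [0,0,0],
    [0,0,0],
    [0,0,0],
    [0,0,0]
  ],
  "xyz": [
    [0,0,-0.01],
    [0,0,-0.01],
    [0,0,-0.01],
    [0,0,-0.01],
    [0,0,-0.01],
    [0,0,-0.01],
    [0,0,-0.01],
    [0,0,-0.01]
  ],
  "jaw": [5,5,5,20,25,30,40,45]
}}

```text
time_s: 19.9
eef_pos: [0.587, 0.1284, 0.1269]
eef_rot: [0.0, 0.215, 0.977, -0.0]
wrist_force: [-0.1, -0.6, -0.2]
opening: 0.448
grasp_force: 0.0
```

```bash
python3 -c "
from h import *
pol(3)
cv2.imwrite('pics/w6.png',ctrl.camera('wrist')[:,:,::-1])
"
```

```text
t 20.0 box mm [ -0.0196  -1.233  126.9053] F box [ 0.5018 -0.2302 -0.1695] sd [0.3591 0.2417 0.3115] open 0.453 g 0.0
angle 1.5726634087533837 90.10697591622633 s mm 10.605442868760473
```

View pics/w6.png

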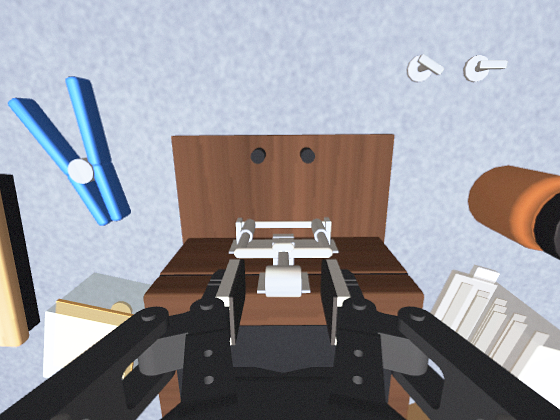

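The fingers are clear of the knob at (282,281), and the bail stays upright in the hook. I'll retreat straight up.

{"op": "send_rows", "data": {
  "dr": [
    [0,0,0],
    [0,0,0],
    [0,0,0],
    [0,0,0],
    [0,0,0],
    [0,0,0],
    [0,0,0],
    [0,0,0]
  ],
  "xyz": [
    [0,0,-0.8],
    [0,0,-2],
    [0,0,-4],
    [0,0,-6],
    [0,0,-8],
    [0,0,-9.5],
    [0,0,-10],
    [0,0,-10]
  ],
  "jaw": [45,45,45,45,45,45,45,45]
}}

```text
time_s: 21.05
eef_pos: [0.5869, 0.1284, 0.227]
eef_rot: [0.0, 0.215, 0.977, 0.0]
wrist_force: [-0.0, -0.4, -0.3]
opening: 0.452
grasp_force: 0.0
```

```bash
python3 -c "
from h import *
state()
cv2.imwrite('pics/s7.png',cv2.resize(ctrl.camera('side')[180:320,170:330],None,fx=4,fy=4)[:,:,::-1])
"
```

```text
t 21.05 p [0.5869 0.1284 0.227 ] box -0.00010730173177460097 -0.0012522064435461406 0.22697103238180735 F box 0.14337162333022963 -0.39276071922317307 -0.3076818154988604 open 0.452 g 0.0
```

View pics/s7.png

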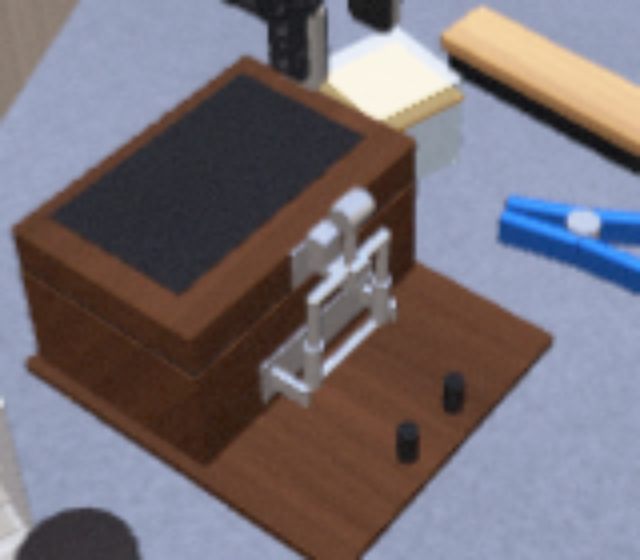

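The bail stands hooked, with the knob at (352,207) and the crossbar behind the nose near (345,270). The gripper is well clear above it, so I'll hand in.

```bash
python3 -c "
from bench import ctrl
print(ctrl.hand_in())"
```

```text
the job is handed in; nothing more can be done
None
```

The bail is hooked upright under about 10.6 mm of spring stretch and let go with the gripper clear. The job was handed in at about 21 s, and no verdict came back.

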